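# Load and wedge the card carrier for the courier

## Robot

A 6-joint arm with a two-finger parallel gripper is mounted at the origin on the work surface. World frame = base frame: x ahead of the robot, y to its left, z up, the work surface at z = 0. Lengths are in m, angles in rad, forces in N, time in s.
With the tool pointing down it reaches from about 0.35 to 0.925 m from the base axis. Payload 6.4 kg.
Tool frame: the origin (TCP) lies on the centre line of the jaws, within the pads' length; the fingertips stand 14 mm ahead of it and the grasp point (between the pads) lies 5 mm behind it (manip.tcp_to_tips is the distance from the TCP to the fingertips, in m); z points along the fingers, y is the direction in which the jaws open and shut (so a half turn about z gives the same grasp; the last joint's range is limited). The gripper opens to 85 mm and grips with 20 to 120 N. Pads are 22 mm wide; open, the fingers measure 114 mm over their backs; the gripper's body (76 mm by 85 mm) begins 54 mm behind the grasp point. The pads swing forward as they close: fully open they stand 13 mm farther back than shut.
Start: joints at [-1.348, 0.245, 1.558, -0, 1.339, -0.174], TCP at [0.251, -0.6, 0.245] pointing down, gripper open.
Joint ranges: [-3.13, 3.13], [-1.02, 2.26], [0.13, 2.54], [-0.95, 4.09], [0.21, 2.88], [-2.74, 2.74]. Speed limits (rad/s): [2.57, 2.57, 3.14, 3.14, 3.14, 3.14].

## Interface

Orientations are given as a unit quaternion [x, y, z, w].
In Python, from station import manip, claw, readout, viewer gives the robot as it stands. Calls block until the motion is done:
- manip.move_to(position, orientation): joint-space move of the TCP to a pose.
- manip.move_l(position, frame=None, feed=0.15): straight line of the TCP; frame=None keeps the orientation; feed is the mean speed in m/s.
- manip.goto_joints(angles): joint-space move.
- claw.gripper_to(opening): finger opening in m; the grip force is fixed at half the most; returns when the fingers have stopped.
- manip.wait(seconds).
- manip.inverse_kinematics(position, orientation): joint angles nearest the present ones, or None.
- readout.sense(): the state.
- viewer.capture(name): name is "scene" or "top" or "wrist"; returns a dict with "color" (420x560x3 uint8, red, green, blue), "fx", "fy", "cx", "cy" (pixels), "extrinsics" (4x4, takes a point from camera to world coordinates). Camera axes: x right, y down, z forward; pixel columns grow to the right and rows downward; lengths in m; the calibration is good to about 2 mm. A picture is of the moment at which its call begins. There is no depth.
A pose or a line that the arm cannot do raises manip.IKError and nothing moves.
- manip.close_job(): hands the job in, once; it reports no verdict.
The state is a dict: "clock": time; "q": joint angles; "qvel": joint speeds; "effort": joint torques, N m; "ee_pos": TCP position; "eef_rot": TCP orientation; "ft_force": force on the tool from outside, world axes, zero at the start; "ft_torque": the same for the moment, N m; "finger_gap": finger opening in m.
Only numpy, scipy, OpenCV 4.12 (cv2) and the standard library are available. Lean on these libraries where they do the work, as an engineer would, in place of code of your own. Each camera call takes 0.05 s, during which the arm holds its last target.

## Task

Make the courier carrier ready to go: first lift its orange wedge out of the open bay and hang it in the park pocket beyond the sloped end wall, then load every gel-card clip, lowering it into the bay and sliding it under the overhanging lips, packed one against the other up to the sprung follower, and fill what is left of the five places with blank clips. Then drive the wedge down into the last gap, between the row and the sloped end wall, until its head sits fully home on the side walls and the row is clamped tight against the follower. Leave the tube rack, yellow tray, dropper bottle and marker where they are.

Things in the scene. Friction and masses are not known exactly. Their poses are not given: they have to be found in the camera images.
- carrier: Courier carrier, fixed to the bench: a grey C-channel on a 94 x 278 mm silver base, running along its own y, z up. Origin: on the bench, mid-width. Floor 8 mm, side walls 78 mm above the bench; inside width 66 mm. Five clips fill the row: packed against the relaxed follower their centres stand at y = -71, -37, -3, 31 and 65 mm, and the row ends at y = 82 mm.
- lips (a point): On the mid-line (x = 0), where the overhanging lips end towards the bay: carrier frame y = 36 mm, z = 78 mm (their top). From here to y = -119 mm two silver lips overhang the channel from both sides, undersides 74 mm above the bench, leaving a 38 mm wide slot between them for the clips' handles; fingers can pass above the lips.
- bay (a point): Where a clip is best lowered in: on the channel floor in the open bay, carrier frame x = 0, y = 66 mm, z = 8 mm. The bay is open above from y = 36 mm to the sloped end wall.
- endwall (a point): Top inner edge of the sloped end wall: carrier frame x = 0, y = 100 mm, z = 78 mm. The inner face slopes down into the bay to y = 88 mm at z = 10 mm, as the wedge's sloping face does. Beyond the wall, from y = 111 to 140 mm, is the park pocket, 66 x 29 mm inside, where the wedge can hang by its head on the side walls (at y = 125 mm, z = 10 mm).
- follower (a joint): Travel in m of the black sprung follower (58 mm high) that closes the far end of the channel: 0 relaxed, with its face at carrier y = -88 mm; it grows as the follower is pushed towards carrier -y, stop at 0.013. About 0.9 N per mm. With a row of five and the wedge home it reads about 0.006.
- clip1: Clip of six gel cards, white, gold foil on top, blue handle: 60 mm wide (own x), 34 mm thick (own y), body 62 mm high; on its middle a handle block 22 (x) x 24 (y) mm, top at 106 mm. Origin under the centre, z up. Alike after a half turn. 0.15 kg, most in its steel foot. Not always there.
- clip2: Clip of six gel cards, white, gold foil on top, blue handle: 60 mm wide (own x), 34 mm thick (own y), body 62 mm high; on its middle a handle block 22 (x) x 24 (y) mm, top at 106 mm. Origin under the centre, z up. Alike after a half turn. 0.15 kg, most in its steel foot. Not always there.
- clip3: Clip of six gel cards, white, gold foil on top, blue handle: 60 mm wide (own x), 34 mm thick (own y), body 62 mm high; on its middle a handle block 22 (x) x 24 (y) mm, top at 106 mm. Origin under the centre, z up. Alike after a half turn. 0.15 kg, most in its steel foot. Not always there.
- clip4: Clip of six gel cards, white, gold foil on top, blue handle: 60 mm wide (own x), 34 mm thick (own y), body 62 mm high; on its middle a handle block 22 (x) x 24 (y) mm, top at 106 mm. Origin under the centre, z up. Alike after a half turn. 0.15 kg, most in its steel foot. Not always there.
- clip5: Clip of six gel cards, white, gold foil on top, blue handle: 60 mm wide (own x), 34 mm thick (own y), body 62 mm high; on its middle a handle block 22 (x) x 24 (y) mm, top at 106 mm. Origin under the centre, z up. Alike after a half turn. 0.15 kg, most in its steel foot. Not always there.
- blank1: Blank filler clip, grey and black with a black handle, same size and shape as a card clip: 60 mm wide (own x), 34 mm thick (own y), body 62 mm high; on its middle a handle block 22 (x) x 24 (y) mm, top at 106 mm. Origin under the centre, z up. Alike after a half turn. 0.15 kg, most in its steel foot.
- blank2: Blank filler clip, grey and black with a black handle, same size and shape as a card clip: 60 mm wide (own x), 34 mm thick (own y), body 62 mm high; on its middle a handle block 22 (x) x 24 (y) mm, top at 106 mm. Origin under the centre, z up. Alike after a half turn. 0.15 kg, most in its steel foot.
- wedge: Orange wedge, point down. Origin: level of its tip, below the head's centre, z up. 62 mm across (x). -y face upright at y = -12 mm; +y face slopes from y = 0 at the tip to 12 mm at z = 68 mm. Head 79 x 24 mm, z 68 to 76 mm; handle block 28 (x) x 18 (y) mm above it up to z = 110 mm. 0.09 kg. It starts hanging loose in the bay, head on the side walls, already the right way round.
- home (a point): Where the wedge's origin is when it is home (head on both side walls): carrier frame x = 0, y = 88 mm, z = 10 mm. On its way down it follows the sloped wall, 1 mm towards -y for 5.7 mm down. With the row packed it meets resistance some 34 mm above home; driving it home takes about 10 to 25 N; friction then holds it.
- tray: Yellow tray with red-capped tubes, 150 x 230 x 55 mm, origin under its centre. To be left alone.
- dropper: White dropper bottle with a blue cap, 26 mm across, 68 mm high, origin under its centre. To be left alone.
- tuberack: Steel tube rack with tubes, 130 x 250 mm, 62 mm high, tubes up to 110 mm, origin under its centre. To be left alone.
- marker: Blue marker pen lying flat, 130 mm long along its x, 11 mm thick, origin under its middle. To be left alone.

How it is judged:
On the way, in this order (a step that is already met when the one before it is completed fails the run):
1. the wedge hangs in the park pocket beyond the end wall (y of wedge in the frame of carrier between 0.112 and 0.139 m and x of wedge in the frame of carrier between -0.008 and 0.008 m and z of wedge in the frame of carrier between 0.005 and 0.016 m), for 0.2 s.
2. every card clip that is there stands upright on the channel floor of the carrier, the wedge not yet home (x of clip1 in the frame of carrier between -0.007 and 0.007 m and y of clip1 in the frame of carrier between -0.109 and 0.072 m and z of clip1 in the frame of carrier between 0.004 and 0.013 m and angle between each of clip1, clip2, clip3, clip4, clip5's own z axis and vertical below 0.12 rad and x of clip2 in the frame of carrier between -0.007 and 0.007 m and y of clip2 in the frame of carrier between -0.109 and 0.072 m and z of clip2 in the frame of carrier between 0.004 and 0.013 m and x of clip3 in the frame of carrier between -0.007 and 0.007 m and y of clip3 in the frame of carrier between -0.109 and 0.072 m and z of clip3 in the frame of carrier between 0.004 and 0.013 m and x of clip4 in the frame of carrier between -0.007 and 0.007 m and y of clip4 in the frame of carrier between -0.109 and 0.072 m and z of clip4 in the frame of carrier between 0.004 and 0.013 m and x of clip5 in the frame of carrier between -0.007 and 0.007 m and y of clip5 in the frame of carrier between -0.109 and 0.072 m and z of clip5 in the frame of carrier between 0.004 and 0.013 m and (z of wedge in the frame of carrier above 0.016 m or y of wedge in the frame of carrier above 0.105 m)), for 0.2 s.
3. the wedge is driven home in the last gap and the follower is pushed in (z of wedge in the frame of carrier between 0.005 and 0.0135 m and x of wedge in the frame of carrier between -0.008 and 0.008 m and y of wedge in the frame of carrier between 0.08 and 0.096 m and angle between wedge's own z axis and vertical below 0.1 rad and value of joint follower above 0.002 m), for 0.2 s.
At the end, for the whole second after the job is handed in: Every card clip stands on the channel floor, upright within 0.12 rad and within 7 mm of the middle line; the wedge is home before the end wall (height within 3.5 mm, upright within 0.1 rad) and holds the follower pushed in by over 2 mm, which needs a full row of five; all at rest (all of step 3 and x of clip1 in the frame of carrier between -0.007 and 0.007 m and y of clip1 in the frame of carrier between -0.109 and 0.072 m and z of clip1 in the frame of carrier between 0.004 and 0.013 m and angle between each of clip1, clip2, clip3, clip4, clip5's own z axis and vertical below 0.12 rad and x of clip2 in the frame of carrier between -0.007 and 0.007 m and y of clip2 in the frame of carrier between -0.109 and 0.072 m and z of clip2 in the frame of carrier between 0.004 and 0.013 m and x of clip3 in the frame of carrier between -0.007 and 0.007 m and y of clip3 in the frame of carrier between -0.109 and 0.072 m and z of clip3 in the frame of carrier between 0.004 and 0.013 m and x of clip4 in the frame of carrier between -0.007 and 0.007 m and y of clip4 in the frame of carrier between -0.109 and 0.072 m and z of clip4 in the frame of carrier between 0.004 and 0.013 m and x of clip5 in the frame of carrier between -0.007 and 0.007 m and y of clip5 in the frame of carrier between -0.109 and 0.072 m and z of clip5 in the frame of carrier between 0.004 and 0.013 m and linear speed of each of clip1, clip2, clip3, clip4, clip5, wedge below 0.02 m/s); the robot touches nothing.
It fails at once if the tray is pushed more than 4 cm aside (distance of tray from where it was at the start of the episode above 0.04 m).
It fails at once if the dropper is pushed more than 4 cm aside (distance of dropper from where it was at the start of the episode above 0.04 m).
It fails at once if the tuberack is pushed more than 4 cm aside (distance of tuberack from where it was at the start of the episode above 0.04 m).
It fails at once if the marker is pushed more than 4 cm aside (distance of marker from where it was at the start of the episode above 0.04 m).
Of clip1, clip2, clip3, clip4, clip5 only 3 to 5 are there at a start; the rules pass over those that are not, and their reading is None.
At some moment in a run one of clip1, clip2, clip3, clip4, clip5, blank1, blank2 may be knocked a few centimetres aside while the robot is not near it.
It also fails if it takes over 208 s, if anything falls off the work surface, if the arm or the gripper's body presses on something with over 40 N, if the wrist force passes 120 N, or if a joint passes its speed limit or range.

## Working session

There is one attempt and no reset: what is moved stays moved. The work goes in short steps, each a Python script; the robot and the scene stay as the last script left them, time stands still between calls to the robot, and variables do not carry over. Pictures are saved under pics/ and viewed, and the job is handed in when it is done.

```bash
ls; mkdir -p pics; python3 - <<'E'
from station import manip, claw, readout, viewer
import cv2
s=readout.sense();print(s)
for n in("scene","top","wrist"):
    d=viewer.capture(n);cv2.imwrite(f"pics/a_{n}.png",d["color"][:,:,::-1]);print(n,d["fx"],d["fy"],d["cx"],d["cy"],d["extrinsics"].round(4).tolist())
E
```

```text
pics
{'clock': 0.0, 'q': array([-1.34808307e+00,  2.45802582e-01,  1.55903675e+00,  3.18452728e-05,
        1.33868387e+00, -1.74076431e-01]), 'qvel': array([-0.00027712,  0.00013189,  0.00084716,  0.0011935 , -0.00025805,
       -0.00208425]), 'effort': array([-4.99377529e-04, -4.29511106e+01, -3.26123607e+01, -3.39123508e-04,
        5.42921014e-03, -1.13012260e-05]), 'ee_pos': array([ 0.25110521, -0.59895826,  0.24417542]), 'eef_rot': array([ 9.80384479e-01,  1.97092217e-01, -7.98402963e-06, -9.65362132e-04]), 'ft_force': array([ 0.81740272,  0.30276426, -0.24907712]), 'ft_torque': array([ 0.00446009, -0.0387888 , -0.00778452]), 'finger_gap': 0.08532734350628654}
scene 470.0406159386379 470.0406159386379 278.1835393529908 204.45260489711308 [[0.5421, 0.4713, -0.6957, 1.5523], [0.8402, -0.2883, 0.4593, -0.6505], [0.0159, -0.8335, -0.5523, 0.8283], [0.0, 0.0, 0.0, 1.0]]
top 468.59145072911593 468.59145072911593 274.0918740566262 210.73903715362457 [[0.0157, -0.9914, 0.1301, 0.4231], [-0.9999, -0.0153, 0.0043, -0.0216], [-0.0023, -0.1302, -0.9915, 1.3625], [0.0, 0.0, 0.0, 1.0]]
wrist 347.02732725111764 347.02732725111764 274.49941660606214 209.64113841507083 [[0.3861, -0.8847, -0.2614, 0.3174], [-0.9225, -0.3711, -0.1064, -0.5709], [-0.0029, 0.2822, -0.9593, 0.3725], [0.0, 0.0, 0.0, 1.0]]
```

View pics/a_top.png

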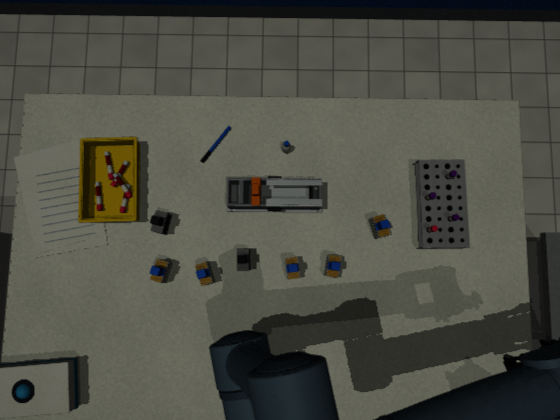

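View pics/a_scene.png

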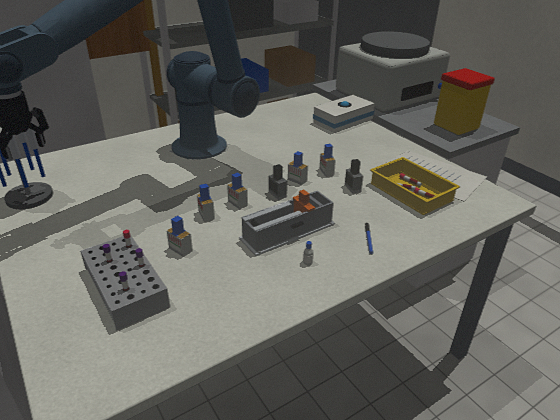

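View pics/a_wrist.png

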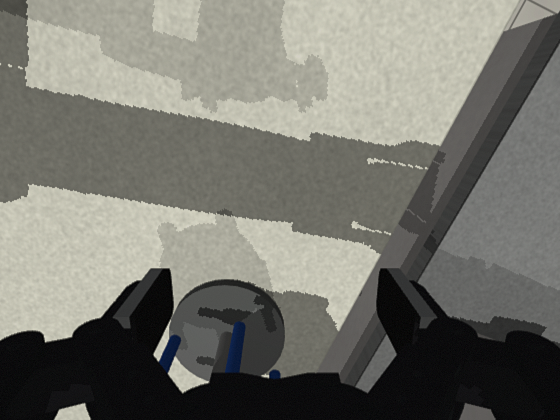

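```bash
python3 - <<'E'
import cv2
a=cv2.imread("pics/a_top.png")
c=a[110:295,130:410];cv2.imwrite("pics/a_crop.png",cv2.convertScaleAbs(cv2.resize(c,None,fx=2.85,fy=2.85,interpolation=cv2.INTER_CUBIC),alpha=1.6))
from station import manip;print(manip.tcp_to_tips)
E
```

```text
0.014
```

View pics/a_crop.png

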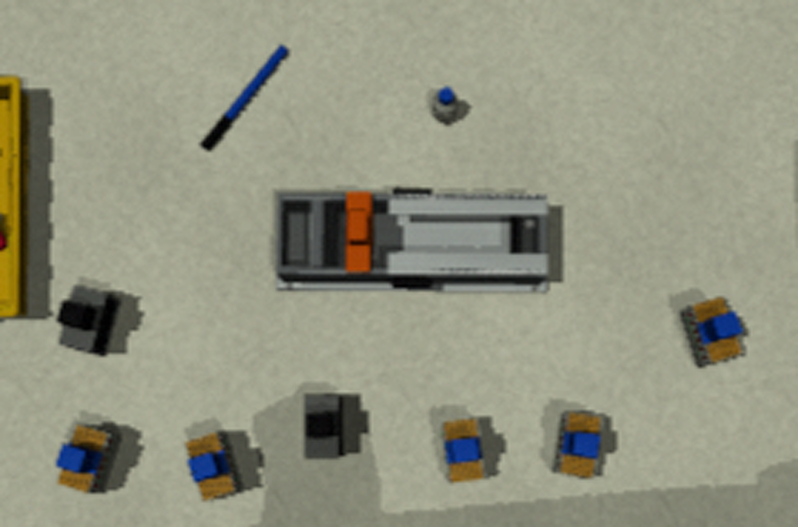

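```bash
cat > h.py <<'E'
from station import manip, claw, readout, viewer
import cv2, numpy as np
from scipy.spatial.transform import Rotation as R
def ray(d,px,z):
    E=d["extrinsics"];px=np.atleast_2d(px).astype(float)
    v=np.c_[(px[:,0]-d["cx"])/d["fx"],(px[:,1]-d["cy"])/d["fy"],np.ones(len(px))]@E[:3,:3].T
    return E[:3,3]+v*((z-E[2,3])/v[:,2])[:,None]
def proj(d,P):
    E=d["extrinsics"];p=(np.atleast_2d(P)-E[:3,3])@E[:3,:3]
    return np.c_[p[:,0]/p[:,2]*d["fx"]+d["cx"],p[:,1]/p[:,2]*d["fy"]+d["cy"]]
def cap(n,name=None):
    d=viewer.capture(n)
    if name: cv2.imwrite(f"pics/{name}.png",d["color"][:,:,::-1])
    return d
def hsv(d): return cv2.cvtColor(d["color"],cv2.COLOR_RGB2HSV)
def blobs(m,amin):
    cs,_=cv2.findContours(m.astype(np.uint8),cv2.RETR_EXTERNAL,cv2.CHAIN_APPROX_NONE)
    return [c[:,0,:] for c in cs if cv2.contourArea(c)>amin]
def down(yaw):
    # tool y (jaw) axis at world angle yaw ; tool z down
    y=np.array([np.cos(yaw),np.sin(yaw),0]);z=np.array([0,0,-1.]);x=np.cross(y,z)
    return R.from_matrix(np.c_[x,y,z]).as_quat()
def clips(d):
    H=hsv(d);h,s,v=[H[:,:,i].astype(int) for i in range(3)]
    blue=(h>105)&(h<130)&(s>150)&(v>50); gold=(h>8)&(h<25)&(s>100)&(v>60)
    out=[]
    for c in blobs(blue,20):
        p=c.mean(0)
        x,y=ray(d,cv2.minAreaRect(c.astype(np.float32))[0],.106)[0][:2]
        u,vv=p.astype(int);u0=max(u-25,0);v0=max(vv-25,0)
        w=(gold|blue)[v0:vv+25,u0:u+25]
        if gold[v0:vv+25,u0:u+25].sum()<25: continue
        g=[b for b in blobs(w,20)]
        b=max(g,key=len)+[u0,v0]
        W=ray(d,b,.062)[:,:2]
        (cx,cy),(a,bb),ang=cv2.minAreaRect((W*1000).astype(np.float32))
        ang=np.radians(ang+(0 if a>bb else 90)); ang=(ang+np.pi/2)%np.pi-np.pi/2
        out.append((x,y,ang,max(a,bb),min(a,bb)))
    return out
E
python3 - <<'E'
from h import *
d=cap("top")
for c in clips(d): print(np.round(c,3))
H=hsv(d);h,s,v=[H[:,:,i].astype(int) for i in range(3)]
for b in blobs((h<13)&(s>180)&(v>70),30): print("or",b.mean(0),ray(d,b,.085).min(0),ray(d,b,.085).max(0))
for p in [(228,177),(322,178),(323,212),(228,212)]: print(p,ray(d,[p],.078).round(3))
print(readout.sense()["clock"])
E
```

```text
[ 0.417  0.176  0.336 58.206 34.615]
[ 0.423  0.299  1.271 37.952 36.778]
[ 0.436 -0.065  0.163 58.796 31.665]
[ 0.442 -0.181 -0.228 41.927 30.815]
[ 0.557 -0.314  0.328 58.742 36.799]
or [255.37931034 200.13793103] [0.6085792 0.0257521 0.085    ] [0.63115069 0.04552471 0.085     ]
or [255.24390244 185.31707317] [0.63929135 0.02686677 0.085     ] [0.68177591 0.0465686  0.085     ]
(228, 177) [[0.685 0.114 0.078]]
(322, 178) [[ 0.686 -0.148  0.078]]
(323, 212) [[ 0.59  -0.151  0.078]]
(228, 212) [[0.586 0.111 0.078]]
0.2
```

```bash
python3 - <<'E'
from h import *
q0=readout.sense()["q"]
for y in (0,np.pi): print(manip.inverse_kinematics([.637,-.019,.3],down(y)))
def f(y): 
    q=manip.inverse_kinematics([.637,-.019,.3],down(y)); return 9 if q is None else abs(q[5])
y=min((0,np.pi),key=f)
manip.move_to([.637,-.019,.32],down(y))
d=cap("wrist","b1");print(y,readout.sense()["q"],d["extrinsics"].round(3).tolist(),readout.sense()["clock"])
E
```

```text
[-2.07438466e-01  1.76464080e-01  1.53732319e+00 -4.44089210e-16
  1.42780538e+00 -2.07438466e-01]
None
0 [-2.08767464e-01  1.65279305e-01  1.51432849e+00 -1.18062374e-04
  1.46229342e+00 -2.07465191e-01] [[1.0, -0.002, -0.0, 0.637], [-0.002, -0.959, -0.282, 0.053], [0.0, 0.282, -0.959, 0.448], [0.0, 0.0, 0.0, 1.0]] 2.7333
```

View pics/b1.png

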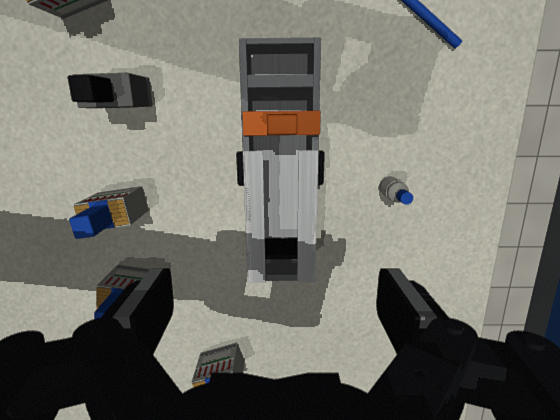

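```bash
python3 - <<'E'
import cv2
a=cv2.imread("pics/b1.png")
c=a[25:290,215:345];c=cv2.resize(c,None,fx=4,fy=4,interpolation=cv2.INTER_CUBIC)
c=cv2.convertScaleAbs(c,alpha=1.5)
cv2.imwrite("pics/b1c1.png",c[:560]);cv2.imwrite("pics/b1c2.png",c[500:])
E
```

```text
(no output)
```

View pics/b1c1.png

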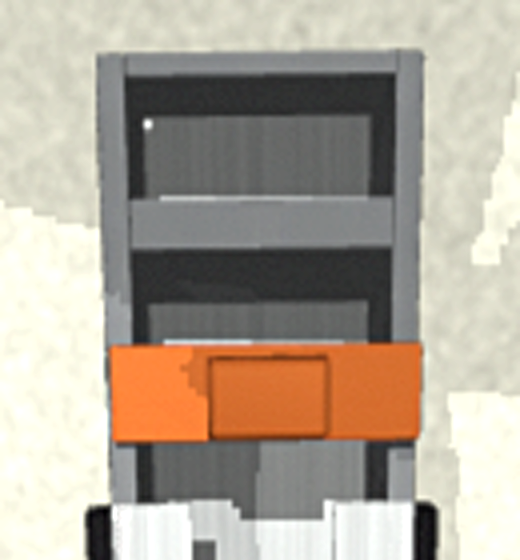

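View pics/b1c2.png

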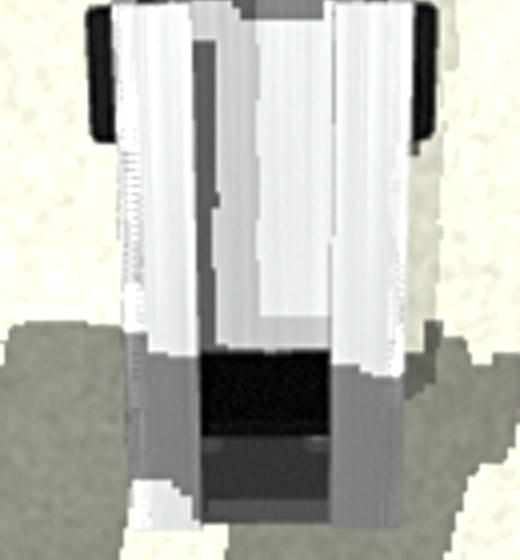

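```bash
python3 - <<'E'
from h import *
d=cap("wrist")
def P(u,v): return [215+(u+.5)/4-.5,25+(v+.5)/4-.5]
pts={"outTL":(97,60),"outTR":(422,60),"outL2":(104,250),"outR2":(418,250),"inTL":(126,72),"inTR":(396,72),"in140":(260,73),"pk111":(260,199),"ew100":(260,248),"inL2":(131,240),"inR2":(392,240),"lip36L":(150,503),"lip36R":(375,503),"slotL":(193,530),"slotR":(332,530),"slotL2":(200,850),"slotR2":(330,850)}
for k,p in pts.items(): print(k,(ray(d,[P(*p)],.078)[0][:2]*1000).round(1))
for k,p in {"hL":(209,400),"hR":(328,400),"hTop":(268,357),"hBot":(268,437)}.items(): print(k,(ray(d,[P(*p)],.120)[0][:2]*1000).round(1))
for k,p in {"headL":(110,400),"headR":(421,400),"headback":(268,344),"headfront":(150,441)}.items(): print(k,(ray(d,[P(*p)],.086)[0][:2]*1000).round(1))
E
```

```text
outTL [602.4 116.1]
outTR [681.4 115.9]
outL2 [602.8  72.5]
outR2 [681.9  72.4]
inTL [609.4 113.4]
inTR [675.1 113.3]
in140 [642.  113.1]
pk111 [642.1  84.4]
ew100 [642.1  72.9]
inL2 [609.7  74.9]
inR2 [675.3  74.7]
lip36L [613.2   9.3]
lip36R [672.7   9.2]
slotL [624.5   2.1]
slotR [661.4   2.1]
slotL2 [625.4 -88.7]
slotR2 [662.4 -88.8]
hL [629.9  37.7]
hR [657.2  37.6]
hTop [643.4  47.2]
hBot [643.5  29.3]
headL [604.1  36.2]
headR [682.9  36. ]
headback [644.1  49.7]
headfront [614.   25.9]
```

```bash
cat >> h.py <<'E'
YAW=0.010; O=np.array([.64325,-.02685,0])
def C(x,y,z): 
    c,s=np.cos(YAW),np.sin(YAW); return O+np.array([c*x-s*y,s*x+c*y,z])
def invC(p):
    c,s=np.cos(YAW),np.sin(YAW); q=np.asarray(p)-O; return np.array([c*q[0]+s*q[1],-s*q[0]+c*q[1],q[2]])
def st(t=""):
    s=readout.sense();print(t,"t",round(s["clock"],2),"ee",(s["ee_pos"]*1000).round(1),"C",(invC(s["ee_pos"])*1000).round(1),"F",s["ft_force"].round(1),"gap",round(s["finger_gap"]*1000,1));return s
E
python3 - <<'E'
from h import *
manip.move_to(C(.0005,.065,.15),down(YAW))
st()
manip.move_l(C(.0005,.065,.105),feed=.1);st()
claw.gripper_to(0.02);st()
manip.move_l(C(.0005,.065,.150),feed=.08);st()
manip.move_l(C(0,.065,.20));st()
cap("wrist","b2")
E
```

```text
t 3.53 ee [644.4  37.6 151.8] C [  1.8  64.5 151.8] F [ 0.2 -0.1  0.7] gap 85.2
 t 4.13 ee [643.3  38.  105.1] C [  0.7  64.9 105.1] F [-0.   0.3  0.5] gap 85.4
 t 4.7 ee [643.5  38.1 105.6] C [  0.9  65.  105.6] F [1.1 0.2 1.7] gap 27.1
 t 5.42 ee [642.9  38.2 149.9] C [  0.3  65.  149.9] F [-0.1 -0.6 -1.1] gap 27.1
 t 5.9 ee [642.3  38.2 199.6] C [ -0.3  65.  199.6] F [-1.1  0.1 -1.7] gap 26.8
```

View pics/b2.png

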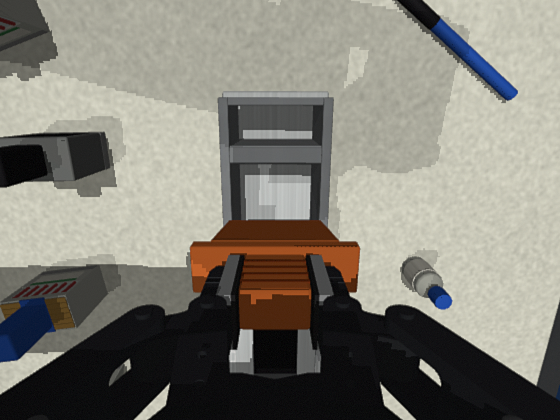

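```bash
python3 - <<'E'
from h import *
manip.move_l(C(0,.1255,.20));st()
manip.move_l(C(0,.1255,.165),feed=.06);st()
cap("wrist","b3")
manip.move_l(C(0,.1255,.130),feed=.06);s=st()
if abs(s["ft_force"]).max()<6:
    manip.move_l(C(0,.1255,.107),feed=.05);st()
E
```

```text
t 6.5 ee [641.7  98.6 199.4] C [ -0.3 125.5 199.4] F [ 0.1 -0.4 -0.1] gap 27.0
 t 7.23 ee [642.2  98.6 165.1] C [  0.2 125.5 165.1] F [-0.4 -0.2 -0.8] gap 27.5
 t 8.02 ee [642.2  98.6 130.1] C [  0.2 125.5 130.1] F [ 0.   0.5 -0.7] gap 26.8
 t 8.62 ee [641.8  98.6 106.6] C [ -0.2 125.5 106.6] F [ 0.4 -0.1 -0.7] gap 27.0
```

View pics/b3.png

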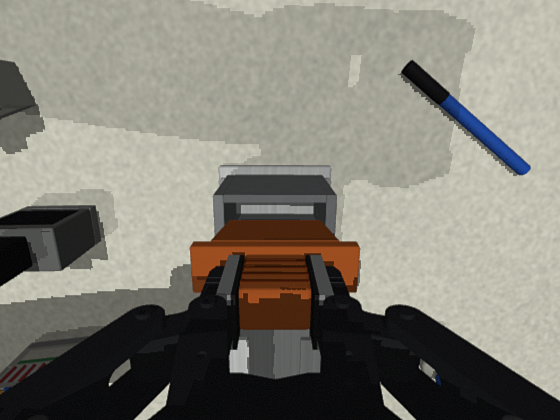

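```bash
cat >> h.py <<'E'
def gclips(d,near=None):
    H=hsv(d);h,s,v=[H[:,:,i].astype(int) for i in range(3)]
    gold=(h>10)&(h<28)&(s>90)&(v>50); blue=(h>105)&(h<130)&(s>130)&(v>40)
    m=cv2.morphologyEx((gold|blue).astype(np.uint8),cv2.MORPH_CLOSE,np.ones((3,3)))
    n,L=cv2.connectedComponents(m); out=[]
    for i in range(1,n):
        k=(L==i); 
        if (k&gold).sum()<25 or (k&blue).sum()<15: continue
        ys,xs=np.nonzero(k&gold)
        W=(ray(d,np.c_[xs,ys],.062)[:,:2]*1000).astype(np.float32)
        (cx,cy),(a,b),ang=cv2.minAreaRect(W)
        ang=np.radians(ang+(0 if a>b else 90)); ang=(ang+np.pi/2)%np.pi-np.pi/2
        bt=[c for c in blobs(k&blue,10)]; bc=cv2.minAreaRect(max(bt,key=len).astype(np.float32))[0] if bt else (0,0)
        bx=ray(d,[bc],.106)[0]
        r=np.array([cx/1000,cy/1000,ang,max(a,b),min(a,b),bx[0],bx[1]])
        if near is None or np.hypot(*(r[:2]-near))<.05: out.append(r)
    return out
E
python3 - <<'E'
from h import *
claw.gripper_to(.085)
manip.move_l(C(0,.1255,.20));st()
d=cap("wrist","c0");cv2.imwrite
H=cap("top","c0t")
for r in gclips(H): print(r.round(3))
manip.move_to([.417,.176,.24],down(.2))
d=cap("wrist","c1");st()
for r in gclips(d): print(r.round(3))
E
```

```text
t 9.99 ee [641.3  98.6 198.9] C [ -0.7 125.5 198.9] F [0.3 0.6 0.1] gap 85.2
[ 0.558 -0.315  0.31  59.548 31.064  0.558 -0.315]
[ 0.444 -0.181 -0.155 59.505 32.629  0.444 -0.177]
[ 0.423  0.299 -0.296 59.153 31.542  0.423  0.299]
 t 11.1 ee [418.  175.7 240.1] C [-223.2  204.8  240.1] F [-0.1 -0.3 -0.5] gap 85.1
[ 0.421  0.301 -0.288 58.641 30.442  0.419  0.296]
[ 0.415  0.178  0.337 58.091 30.239  0.413  0.184]
```

View pics/c0.png

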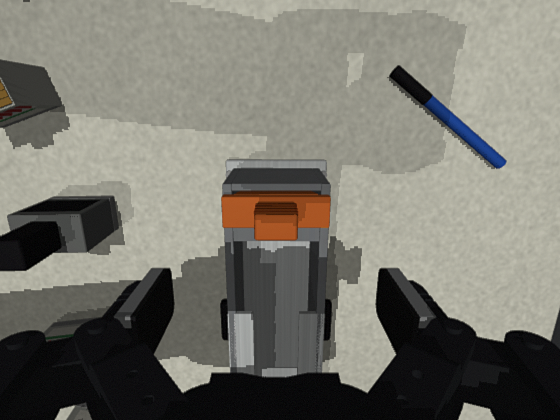

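View pics/c1.png

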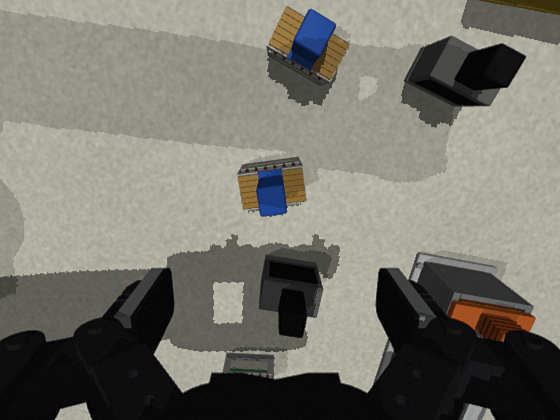

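```bash
cat >> h.py <<'E'
GZ=.090
def pick(x,y,ang,hi=.22):
    q=down(ang)
    manip.move_to([x,y,.19],q)
    manip.move_l([x,y,.135],feed=.2)
    manip.move_l([x,y,GZ],feed=.1); s=st("at")
    if abs(s["ft_force"]).max()>8: print("CONTACT"); return False
    claw.gripper_to(.015); s=st("grip")
    ok=.018<s["finger_gap"]<.027
    manip.move_l([x,y,hi],feed=.15); s=st("lift")
    return ok and .018<s["finger_gap"]<.027
E
python3 - <<'E'
from h import *
print(pick(.416,.1775,.337))
manip.move_to(C(0,.066,.22),down(YAW));st()
d=cap("wrist","c2")
E
```

```text
at t 12.44 ee [416.8 177.6  90.9] C [-224.4  206.7   90.9] F [-0.2  0.  -0.2] gap 85.2
grip t 13.04 ee [416.1 177.5  90.2] C [-225.1  206.6   90.2] F [-1.2 -0.2  1.3] gap 21.1
lift t 14.06 ee [415.2 177.4 218.7] C [-226.   206.5  218.7] F [-0.  -0.4 -1.3] gap 20.9
True
 t 15.09 ee [641.7  40.  219.5] C [ -0.8  66.8 219.5] F [-0.5 -0.1 -1.1] gap 21.3
```

View pics/c2.png

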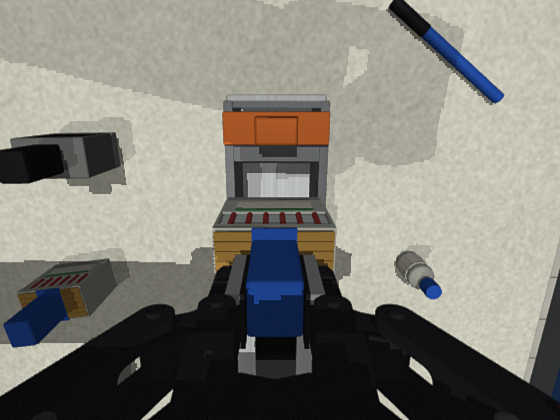

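```bash
cat >> h.py <<'E'
def lower(y=.066):
    manip.move_l(C(0,y,.19),feed=.15)
    manip.move_l(C(0,y,.15),feed=.1); s=st("low1")
    if abs(s["ft_force"]).max()>6: return False
    manip.move_l(C(0,y,GZ+.008+.0015),feed=.07); s=st("low2")
    return abs(s["ft_force"]).max()<8
def slide(y,feed=.08):
    y0=invC(readout.sense()["ee_pos"])[1]
    manip.move_l(C(0,y+.01,GZ+.0095),feed=feed); st("sl1")
    manip.move_l(C(0,y,GZ+.0095),feed=.03); return st("sl2")
E
python3 - <<'E'
from h import *
if lower():
    slide(-.060)
E
```

```text
low1 t 16.04 ee [642.7  39.1 149.9] C [1.000e-01 6.600e+01 1.499e+02] F [-0.6 -0.7 -1. ] gap 21.2
low2 t 16.92 ee [642.7  39.1  99.4] C [ 0.1 66.  99.4] F [ 1.2 -0.2 -1.2] gap 21.0
sl1 t 18.52 ee [643.7 -76.4  99.5] C [ -0.  -49.5  99.5] F [ 0.2  0.4 -1.2] gap 21.4
sl2 t 19.0 ee [643.8 -87.1  99.5] C [ -0.  -60.2  99.5] F [ 0.3 -0.5 -1. ] gap 21.5
```

```bash
python3 - <<'E'
from h import *
for y in (-.069,-.071,-.073):
    manip.move_l(C(0,y,GZ+.0095),feed=.04); s=st()
    if s["ft_force"][1]>1.5: break
claw.gripper_to(.085); st()
manip.move_l(C(0,-.071,.20));
d=cap("wrist","c3");st()
T=cap("top","c3t")
for r in gclips(T): print(r.round(3))
E
```

```text
t 19.38 ee [644.  -96.2  99.5] C [  0.  -69.3  99.5] F [-0.   0.1 -1.3] gap 21.0
 t 19.62 ee [644.  -97.9  99.5] C [  0.  -71.   99.5] F [ 1.   0.3 -1.2] gap 21.0
 t 19.88 ee [644.  -99.5  99.5] C [ -0.  -72.7  99.5] F [ 0.1  0.8 -0.8] gap 21.0
 t 20.52 ee [644.  -99.9  99.5] C [ -0.  -73.   99.5] F [-0.   0.2  0.2] gap 84.8
 t 21.38 ee [643.1 -97.6 198.2] C [ -0.9 -70.7 198.2] F [-0.4  0.9  0.1] gap 85.2
[ 0.558 -0.315  0.31  59.548 31.064  0.558 -0.315]
[ 0.423  0.3   -0.299 59.117 30.758  0.423  0.299]
```

View pics/c3.png

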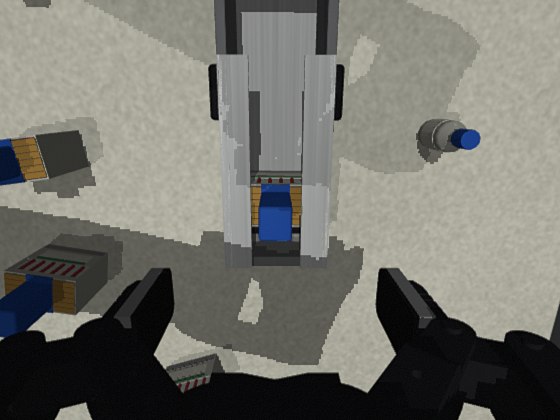

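View pics/c3t.png

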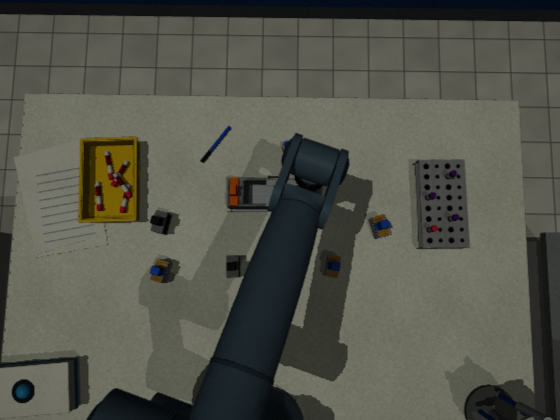

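```bash
cat >> h.py <<'E'
def look(x,y,ang,name):
    manip.move_to([x,y,.24],down(ang)); manip.wait(.1)
    d=cap("wrist",name); L=gclips(d,near=[x,y])
    for r in L: print("seen",r.round(3))
    return L
E
python3 - <<'E'
from h import *
L=look(.437,-.065,.16,"d1")
if len(L)==1 and abs(L[0][3]-58.5)<3 and abs(L[0][4]-31)<4:
    x,y,a=L[0][:3]
    if pick(x,y,a):
        manip.move_to(C(0,.066,.22),down(YAW))
        cap("wrist","d2")
        if lower():
            s=slide(-.037)
E
```

```text
seen [ 0.434 -0.067  0.159 57.928 29.796  0.433 -0.06 ]
at t 23.78 ee [435.  -67.3  90.9] C [-208.7  -38.3   90.9] F [0.1 0.1 0.4] gap 84.9
grip t 24.38 ee [434.6 -67.2  90.4] C [-209.   -38.2   90.4] F [-0.9  0.2  2.1] gap 21.1
lift t 25.4 ee [433.5 -66.7 218.7] C [-210.1  -37.7  218.7] F [-0.7 -0.2 -1.8] gap 20.8
low1 t 27.28 ee [642.7  39.1 149.9] C [1.000e-01 6.600e+01 1.499e+02] F [-0.4  0.1 -0.8] gap 21.2
low2 t 28.16 ee [642.6  39.2  99.3] C [ 0.  66.  99.3] F [-1.1  0.4 -2.2] gap 21.1
sl1 t 29.48 ee [643.5 -53.4  99.4] C [ -0.  -26.5  99.4] F [ 0.3  0.9 -3. ] gap 21.3
sl2 t 29.96 ee [643.6 -64.   99.5] C [ -0.  -37.1  99.5] F [-0.1 -0.1 -1.6] gap 21.4
```

View pics/d1.png

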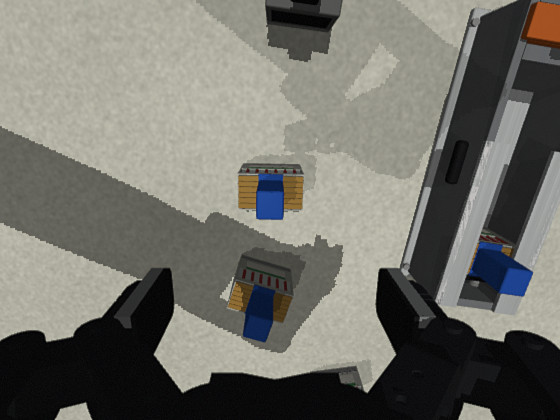

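```bash
cat >> h.py <<'E'
def press(y,lim=1.5,mx=.004):
    F0=np.mean([readout.sense()["ft_force"][1] for _ in range(3)])
    for k in range(1,int(mx*1000)+1):
        manip.move_l(C(0,y-k*.001,GZ+.0095),feed=.03); manip.wait(.05)
        s=st("press")
        if s["ft_force"][1]>lim: break
def leave(y):
    claw.gripper_to(.085); manip.move_l(C(0,y,.20))
E
python3 - <<'E'
from h import *
press(-.037)
leave(-.038)
d=cap("wrist","d3")
L=look(.442,-.181,-.155,"d4")
E
```

```text
press t 30.26 ee [643.7 -64.6  99.5] C [  0.  -37.7  99.5] F [ 1.2  2.3 -1.5] gap 21.2
seen [ 0.441 -0.18  -0.154 58.21  29.714  0.443 -0.173]
```

View pics/d3.png

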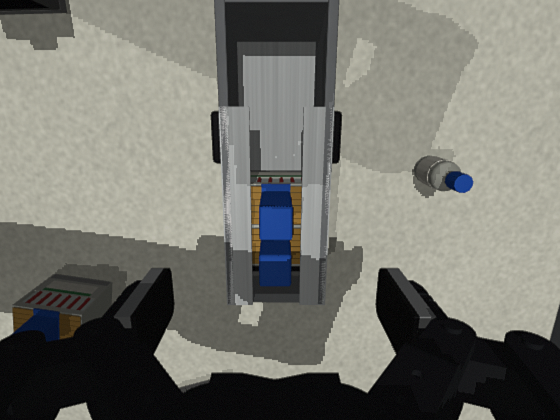

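View pics/d4.png

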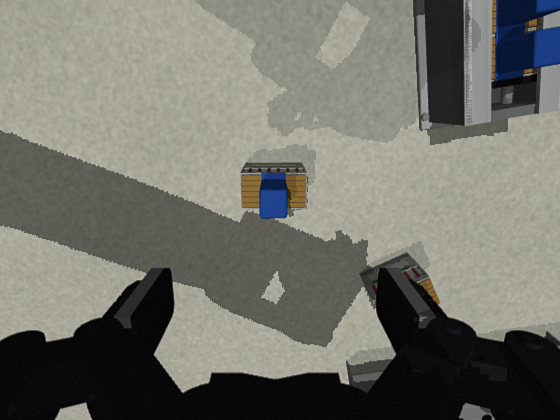

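Clips 1 and 2 are packed with blue handles in line at about (276,222) and (276,268), and the third clip sits centred at about (275,190). I'll carry on with it.

```bash
python3 - <<'E'
from h import *
if pick(.441,-.180,-.154):
    manip.move_to(C(0,.066,.22),down(YAW))
    if lower():
        s=slide(-.003); press(-.003)
        leave(-.004); cap("wrist","e1")
        L=look(.558,-.315,.31,"e2")
E
```

```text
at t 34.19 ee [ 441.6 -180.4   90.8] C [-203.2 -151.5   90.8] F [0.2 0.4 0.2] gap 85.0
grip t 34.79 ee [ 441.4 -180.2   90.3] C [-203.4 -151.3   90.3] F [ 1.3 -0.5  2.1] gap 21.0
lift t 35.81 ee [ 440.3 -179.5  218.7] C [-204.5 -150.6  218.7] F [-0.1 -0.1 -1.2] gap 20.9
low1 t 37.85 ee [642.6  39.2 149.9] C [1.000e-01 6.600e+01 1.499e+02] F [ 0.2  0.3 -0.9] gap 21.3
low2 t 38.73 ee [642.7  39.1  99.5] C [ 0.1 66.  99.5] F [-0.2  0.6 -1.4] gap 21.1
sl1 t 39.62 ee [643.1 -19.7  99.4] C [-0.1  7.2 99.4] F [ 0.9  1.1 -1.8] gap 20.9
sl2 t 40.1 ee [643.3 -30.   99.5] C [ 0.  -3.1 99.5] F [ 0.3 -0.1 -1.6] gap 21.4
press t 40.4 ee [643.3 -30.5  99.5] C [-0.  -3.6 99.5] F [ 0.7  3.6 -0.3] gap 21.5
seen [ 0.556 -0.313  0.311 58.212 29.634  0.554 -0.307]
```

View pics/e1.png

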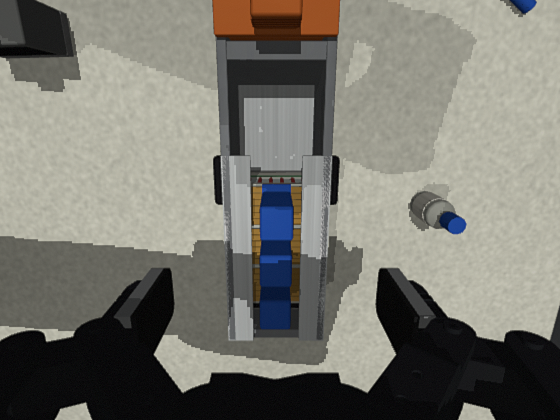

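View pics/e2.png

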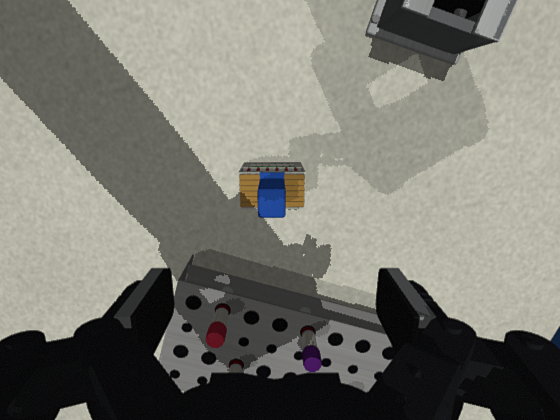

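```bash
python3 - <<'E'
from h import *
if pick(.5565,-.3135,.311,hi=.24):
    manip.move_to(C(0,.066,.22),down(YAW))
    if lower():
        s=slide(.031); press(.031)
        leave(.030); cap("wrist","f1")
        L=look(.422,.300,-.29,"f2")
E
```

```text
at t 44.55 ee [ 556.7 -313.6   90.1] C [ -89.5 -285.9   90.1] F [-0.4 -0.4 -0.3] gap 85.1
grip t 45.15 ee [ 556.6 -313.7   90.3] C [ -89.6 -285.9   90.3] F [-0.5  1.   3. ] gap 21.5
lift t 46.3 ee [ 555.9 -313.   238.4] C [ -90.2 -285.3  238.4] F [ 0.6 -0.1 -2.1] gap 21.2
low1 t 48.56 ee [642.7  39.2 150. ] C [1.0e-01 6.6e+01 1.5e+02] F [ 0.2  1.3 -1.6] gap 21.4
low2 t 49.43 ee [642.7  39.2  99.3] C [ 0.1 66.  99.3] F [-0.8  1.4 -0.8] gap 21.3
sl1 t 49.9 ee [642.9  13.4  99.5] C [ 0.  40.3 99.5] F [-0.4  0.5 -2.7] gap 21.3
sl2 t 50.38 ee [642.9   4.1  99.5] C [ 0.  30.9 99.5] F [-0.2 -0.4 -1.7] gap 21.1
press t 50.68 ee [642.9   3.5  99.5] C [-0.  30.3 99.5] F [ 1.   2.2 -0.5] gap 21.2
seen [ 0.421  0.302 -0.292 58.106 29.621  0.423  0.309]
```

View pics/f1.png

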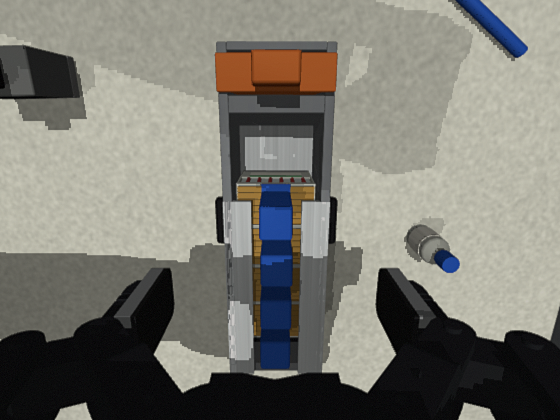

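View pics/f2.png

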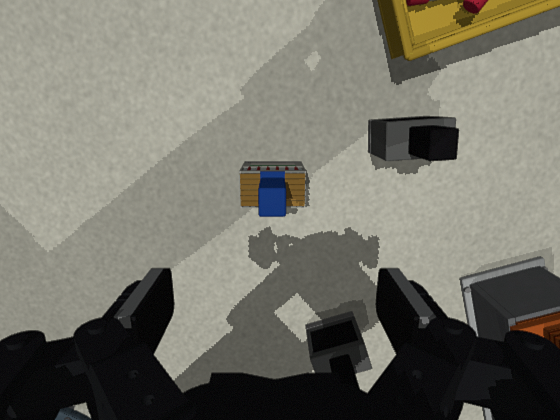

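```bash
python3 - <<'E'
from h import *
if pick(.4215,.3015,-.292):
    manip.move_to(C(0,.068,.22),down(YAW))
    if lower(.068):
        manip.move_l(C(0,.065,GZ+.0095),feed=.03); st(); press(.065)
        leave(.066); 
        manip.move_l(C(0,.066,.24)); cap("wrist","g1");st()
E
```

```text
at t 55.08 ee [422.1 301.8  90.8] C [-217.9  330.8   90.8] F [-0.4 -0.6  0.1] gap 84.4
grip t 55.67 ee [421.6 301.7  90.3] C [-218.4  330.7   90.3] F [-1.2  0.7  2. ] gap 21.2
lift t 56.69 ee [420.8 301.2 218.7] C [-219.2  330.2  218.7] F [-0.3  0.3 -0.7] gap 21.0
low1 t 58.88 ee [642.7  41.1 150. ] C [1.0e-01 6.8e+01 1.5e+02] F [-0.4  0.9 -1.5] gap 21.4
low2 t 59.76 ee [642.6  41.1  99.3] C [ 0.1 68.  99.3] F [-0.4  0.2 -1.9] gap 21.2
 t 60.01 ee [642.7  38.   99.6] C [ 0.1 64.9 99.6] F [ 0.5  0.7 -1.4] gap 20.7
press t 60.31 ee [642.7  37.7  99.6] C [ 0.1 64.6 99.6] F [ 0.2  4.9 -0.2] gap 21.2
 t 62.23 ee [642.   39.2 238.6] C [ -0.6  66.1 238.6] F [ 0.  -0.3  0.1] gap 85.0
```

View pics/g1.png

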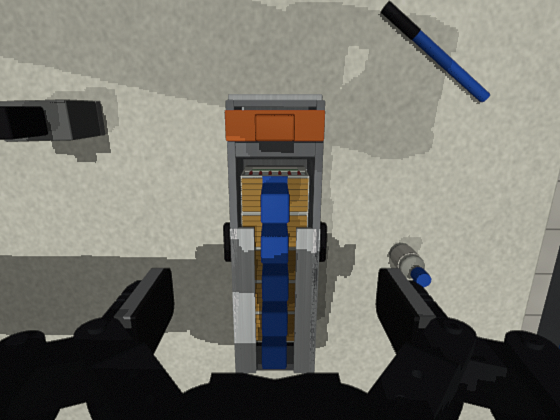

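```bash
python3 - <<'E'
from h import *
d=cap("wrist")
for p in [(256,127),(294,127),(275,115),(275,139)]: print((invC(ray(d,[p],.120)[0])*1000).round(1))
for p in [(226,127),(324,127),(240,110),(240,141)]: print((invC(ray(d,[p],.086)[0])*1000).round(1))
for p in [(260,169),(290,169)]: print((invC(ray(d,[p],.070)[0])*1000).round(1))
E
```

```text
[-13.7 125.7 120. ]
[ 12.6 125.7 120. ]
[ -0.6 133.8 120. ]
[ -0.6 117.6 120. ]
[-39.2 124.   86. ]
[ 38. 124.  86.]
[-27.8 136.9  86. ]
[-28.5 113.1  86. ]
[-13.5  87.9  70. ]
[12.4 87.9 70. ]
```

```bash
python3 - <<'E'
from h import *
manip.move_l(C(-.0003,.1253,.2))
manip.move_l(C(-.0003,.1253,.15),feed=.2)
manip.move_l(C(-.0003,.1253,.105),feed=.08);st()
claw.gripper_to(.02);st()
manip.move_l(C(-.0003,.1253,.130),feed=.06);st()
manip.move_l(C(0,.1253,.195),feed=.1);st()
manip.move_l(C(0,.0965,.195),feed=.08);st()
manip.wait(.2);cap("wrist","g2")
E
```

```text
t 64.02 ee [641.9  98.5 105. ] C [-1.000e-01  1.253e+02  1.050e+02] F [ 0.2 -0.3  0. ] gap 84.8
 t 64.58 ee [642.1  98.4 105.5] C [1.000e-01 1.253e+02 1.055e+02] F [-0.1  0.2  2. ] gap 27.3
 t 65.14 ee [641.7  98.5 130.3] C [ -0.3 125.3 130.3] F [ 0.  -1.1 -1.3] gap 27.2
 t 65.94 ee [641.5  98.5 194.3] C [ -0.5 125.3 194.3] F [ 0.   0.4 -1.3] gap 27.2
 t 66.45 ee [642.3  69.  194.9] C [  0.   95.9 194.9] F [ 0.1 -0.7 -0.1] gap 26.9
```

View pics/g2.png

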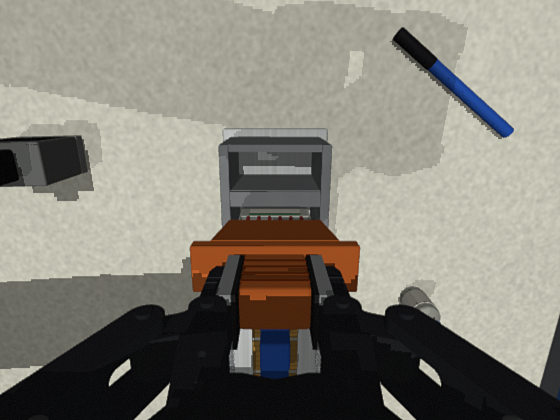

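```bash
python3 - <<'E'
from h import *
def W(z,dy=-.0005): return C(0,.088+(z-.010)*12/68+dy,z+.0955)
manip.move_l(C(0,.0965,.175),feed=.06);st()
ok=True
for z,y in ((.070,.0965),(.062,.0962)):
    manip.move_l(C(0,y,z+.0955),feed=.04);s=st(z)
    if abs(s["ft_force"]).max()>10: ok=False;break
if ok:
  for z in np.arange(.056,.032,-.004):
    manip.move_l(W(z),feed=.03);s=st(round(z,3))
    if abs(s["ft_force"]).max()>12: break
E
```

```text
t 67.18 ee [641.9  69.7 174.2] C [ -0.3  96.6 174.2] F [ 0.4 -0.3 -1.1] gap 27.0
0.07 t 67.57 ee [642.   69.7 165.1] C [ -0.2  96.5 165.1] F [-0.1 -0.3 -0.9] gap 27.0
0.062 t 67.92 ee [642.   69.3 157. ] C [ -0.3  96.2 157. ] F [-0.1  0.  -1.1] gap 26.8
0.056 t 68.27 ee [642.1  68.7 151.1] C [ -0.2  95.6 151.1] F [ 0.3 -0.4 -1.1] gap 26.5
0.052 t 68.55 ee [642.1  68.  147.2] C [ -0.2  94.9 147.2] F [-0.6  0.9 -1.1] gap 27.4
0.048 t 68.83 ee [642.1  67.3 143.1] C [ -0.2  94.2 143.1] F [-0.3 -0.2 -0.8] gap 27.0
0.044 t 69.12 ee [642.1  66.7 139.1] C [ -0.2  93.5 139.1] F [ 0.  -0.  -1.1] gap 27.1
0.04 t 69.4 ee [642.8  66.3 135.6] C [  0.4  93.1 135.6] F [ 3.   2.9 -0.5] gap 27.1
0.036 t 69.68 ee [643.2  65.7 132.7] C [  0.9  92.5 132.7] F [1.8 4.7 4.1] gap 27.2
```

```bash
python3 - <<'E'
from h import *
def W(z,dy=-.0005): return C(0,.088+(z-.010)*12/68+dy,z+.0955)
for z in np.arange(.034,.008,-.003):
    manip.move_l(W(z),feed=.03);manip.wait(.05);s=st(round(z,3))
    if abs(s["ft_force"]).max()>25: break
cap("wrist","g3")
E
```

```text
0.034 t 69.98 ee [643.3  65.4 130.9] C [  1.   92.2 130.9] F [0.8 3.8 5.5] gap 26.9
0.031 t 70.28 ee [643.5  64.9 128. ] C [  1.1  91.7 128. ] F [1.3 4.9 5.4] gap 26.7
0.028 t 70.58 ee [643.5  64.4 125.1] C [  1.2  91.3 125.1] F [1.3 4.9 5.9] gap 27.1
0.025 t 70.88 ee [643.7  63.9 122.3] C [  1.4  90.8 122.3] F [1.  4.2 6.8] gap 26.8
0.022 t 71.18 ee [643.8  63.4 119.5] C [  1.5  90.3 119.5] F [1.2 5.8 7. ] gap 27.3
0.019 t 71.48 ee [643.9  63.  116.6] C [  1.6  89.8 116.6] F [1.5 5.9 7.9] gap 26.8
0.016 t 71.78 ee [644.   62.5 113.8] C [  1.6  89.3 113.8] F [1.  5.8 8.1] gap 27.0
0.013 t 72.08 ee [644.1  62.  111. ] C [  1.7  88.9 111. ] F [1.4 7.1 8.4] gap 27.1
0.01 t 72.38 ee [644.1  61.6 108.2] C [  1.7  88.4 108.2] F [ 0.2  6.8 11.5] gap 26.9
```

View pics/g3.png

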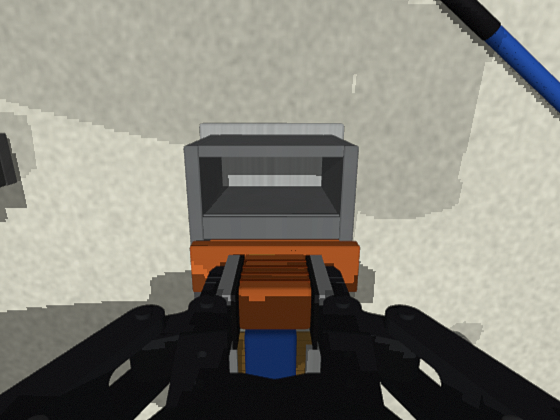

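```bash
python3 - <<'E'
from h import *
def W(z,dy=-.0005): return C(0,.088+(z-.010)*12/68+dy,z+.0955)
for z in np.arange(.0085,.000,-.0015):
    manip.move_l(W(z),feed=.02);manip.wait(.1);s=st(round(z,4))
    if s["ft_force"][2]>25: break
claw.gripper_to(.085);st()
manip.move_l(C(0,.0885,.24));cap("wrist","g4");st()
E
```

```text
0.0085 t 72.78 ee [644.2  61.4 107. ] C [  1.8  88.2 107. ] F [-1.3  6.5 11.8] gap 26.9
0.007 t 73.13 ee [644.2  61.1 105.8] C [  1.8  87.9 105.8] F [-0.9  7.  13.1] gap 27.1
0.0055 t 73.48 ee [644.4  61.  105.4] C [  2.   87.9 105.4] F [-3.2  8.1 18.9] gap 27.0
0.004 t 73.83 ee [644.4  61.1 105.4] C [  2.   87.9 105.4] F [-8.   8.2 25.3] gap 27.1
 t 74.43 ee [642.2  59.4  99.1] C [-0.2 86.3 99.1] F [-0.5  0.2  0.1] gap 85.0
 t 75.57 ee [641.6  61.7 238.3] C [ -0.8  88.5 238.3] F [ 0.5  0.4 -0.2] gap 85.0
```

View pics/g4.png

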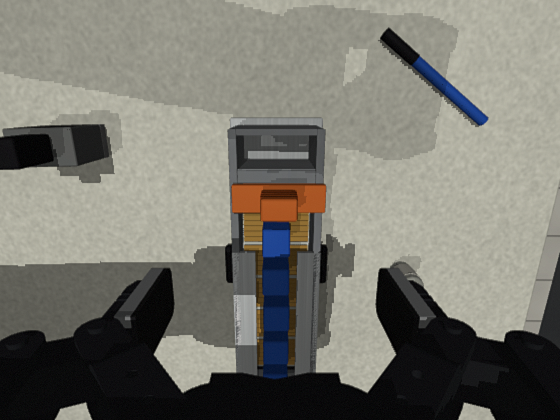

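```bash
python3 - <<'E'
from h import *
claw.gripper_to(0.0)
manip.move_l(C(.002,.088,.15),feed=.15);st()
for z in (.140,.136,.135,.134,.133,.132,.131,.130,.129):
    manip.move_l(C(.002,.088,z),feed=.02);manip.wait(.1);s=st(z)
    if s["ft_force"][2]>25: break
manip.move_l(C(.002,.088,.2))
q=manip.move_to(C(.0,-.02,.33),down(YAW));manip.wait(.2);cap("wrist","g5");st()
cap("scene","g5s")
E
```

```text
t 77.08 ee [645.1  61.1 151. ] C [  2.7  88.  151. ] F [-0.6 -0.1  0.1] gap -0.1
0.14 t 77.83 ee [644.5  61.2 140.1] C [  2.1  88.  140.1] F [ 0.3 -0.8  0.4] gap -0.2
0.136 t 78.28 ee [644.4  61.2 136. ] C [  2.  88. 136.] F [ 0.4 -0.4  0.1] gap 0.3
0.135 t 78.63 ee [644.4  61.2 135. ] C [  2.  88. 135.] F [-0.3  0.6  0.3] gap -0.2
0.134 t 78.98 ee [644.5  61.2 134.1] C [  2.1  88.  134.1] F [-0.2  0.8 -0.7] gap 0.1
0.133 t 79.33 ee [644.5  61.2 134.1] C [  2.2  88.  134.1] F [-1.9  0.7  4.9] gap -0.1
0.132 t 79.68 ee [644.6  61.2 134.1] C [  2.3  88.  134.1] F [-5.4  0.7  9.9] gap -0.3
0.131 t 80.03 ee [644.7  61.2 134. ] C [  2.3  88.  134. ] F [-7.3  0.2 14.4] gap -0.4
0.13 t 80.38 ee [644.7  61.2 133.9] C [  2.4  88.  133.9] F [-9.7 -0.7 18.7] gap -0.2
0.129 t 80.73 ee [644.8  61.2 133.9] C [  2.4  88.  133.9] F [-13.4  -0.2  22.8] gap -0.4
 t 82.33 ee [642.9 -45.7 327.9] C [ -0.5 -18.9 327.9] F [-0.2 -0.5 -0.9] gap 0.0
```

View pics/g5.png

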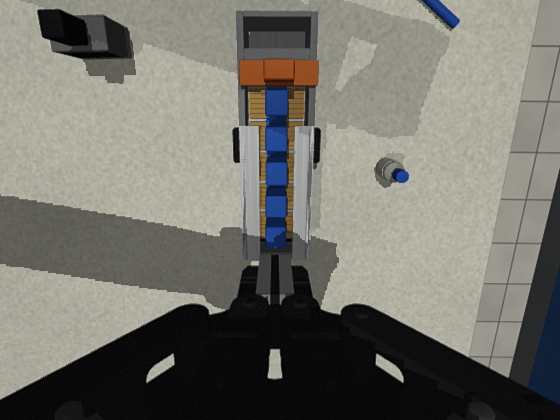

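View pics/g5s.png

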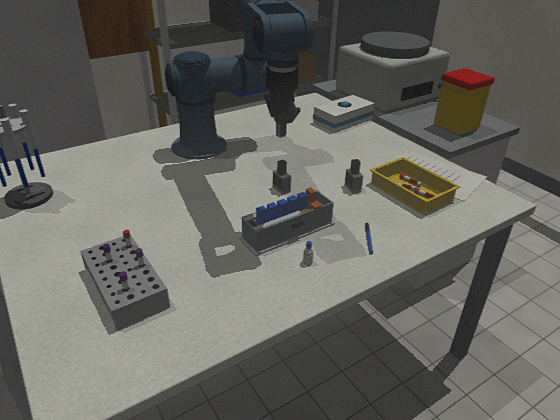

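```bash
python3 - <<'E'
from h import *
d=cap("wrist");H=hsv(d);h,s,v=[H[:,:,i].astype(int) for i in range(3)]
# bright top faces of handles, centre column band
for p in [(276,101),(276,140),(276,174),(276,206),(276,237)]: print((invC(ray(d,[p],.114)[0])*1000).round(1))
for p in [(240,72),(318,72),(275,59),(275,85)]: print((invC(ray(d,[p],.086)[0])*1000).round(1))
manip.close_job()
E
```

```text
[  0.4  59.6 114. ]
[  0.5  23.5 114. ]
[  0.6 -10.  114. ]
[  0.6 -43.2 114. ]
[  0.7 -77.1 114. ]
[-35.5  87.7  86. ]
[42.3 87.8 86. ]
[-0.6 99.7 86. ]
[-0.5 75.5 86. ]
the job is handed in; nothing more can be done
```

The carrier is loaded and clamped, and I handed the job in with about 125 s of the 208 s left; `close_job` reported no verdict.

I hung the wedge in the park pocket and loaded all five card clips, packed up to the follower. All five were present, so no blanks were needed. I then drove the wedge down between the row and the sloped end wall.

- **Wedge:** it hit a hard stop at home. A 23 N push on top with closed fingers then met the handle at 120.1 mm, which puts the wedge origin at z = 10.1 mm. In the images it sits at y = 87.6 mm.
- **Wedge offset:** it is 2 to 3 mm off the middle line, within the 8 mm allowed. It drifted there as it went down.
- **Row:** the handles are at y ≈ 60, 23, -10, -43 and -77 mm, each within 1 mm of the middle line. That is 5 to 7 mm further in than the relaxed positions, so by images alone the follower is pushed in about 6 mm. I had no direct reading of it.
- **Other objects:** the tray, tube rack, dropper and marker look unmoved in the last scene picture. One blank clip was knocked aside during the run, away from the robot. It wasn't needed and I left it.

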